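# Shut and bolt the craft stand, then put its top tray on

## Task

Put the craft stand away for the day: pull its cross bolt fully back to free the sliding lid, slide the lid all the way across until it covers the open crayon compartment, and push the bolt fully home again so the lid is held shut. Then set the loose tray on top of the stand, every corner hole over its own post, sitting level on all four posts, and let go. Leave the other things on the worktop where they are.

Things in the scene. Friction and masses are not known exactly. Their poses are not given: they have to be found in the camera images.
- stand: Wooden craft stand, fixed to the worktop: a box 144 mm (its x) by 216 mm (its y), top face 44 mm high. Origin: centre of its underside; z up; its front (-x) faces the robot, give or take its yaw. +y half: open crayon compartment; -y half: solid top. A bolt bracket, 44 mm wide and high, sticks out of the front to x = -116 mm.
- stand_posts (a point): Middle of the stand's four upright posts at shoulder height, 92 mm over the stand's origin. Posts at the stand's x = +-60, y = +-96 mm: 24 mm thick up to a flat shoulder 92 mm high, on which the tray's underside rests, then a 10 mm pin, its tapered tip 114 mm high. Axes as the stand's.
- lid (a joint): Sliding plywood lid, in m: 0 = parked over the solid -y half (start, within 2 mm), grows as it slides to the stand's +y, 0.110 = stop, compartment covered. Stays where left; 1 to 2 N to slide. The bolt goes home only with the lid parked or within about 3 mm of the 0.110 stop.
- lid_fin (a point): Centre of the lid's upright fin, to push or pinch: 56 mm along the stand's x, 12 mm thick along its y, from 51 to 84.5 mm above the worktop (this point 67.5 mm), at the stand's x = 0, y = -55 mm + joint lid, over the middle of the lid panel (88 mm along x, 90 mm along y, its top 50.5 mm high). Axes as the stand's.
- bolt (a joint): Aluminium cross bolt, in m: 0 = fully home, its 14 mm wide tongue (at the stand's y = 0) 24 mm into the lid's path, blocking it; grows as it is drawn out to the stand's front (-x), 0.030 = stop; the lid is free from about 0.025. Starts within 4 mm of home. Stays where left; 1 to 2 N to slide.
- bolt_knob (a point): Centre of the bolt's upright thumb block, to push or pinch: 40 mm along the stand's y, 12 mm thick along its x, from 52 to 84 mm above the worktop (this point 68 mm); the bolt's bar under it has its top at 52 mm. At the stand's y = 0, x = -60 mm - joint bolt. Axes as the stand's.
- tray_center (a point): Loose wooden tray, 0.2 to 0.5 kg, 148 mm (its x) by 220 mm (its y), flat on the worktop at the start. This point: on its middle axis, 40 mm above its underside; when seated on the stand it is 132 mm above the worktop over the stand's origin. In the middle an upright flat-sided grip, 12 mm thick along x, 70 mm long along y, 8 to 80 mm above the underside.
- tray_floor (a point): Middle of the tray's underside. Floor 8 mm thick, low rim up to 20 mm; four square corner holes, 15 mm wide (2.5 mm play all round on the pins), at the tray's x = +-60, y = +-96 mm, so it fits either way round. Axes as the tray's.
- jar: Glass jar of lollipop sticks on the turntable, 72 mm wide, sticks to 150 mm high; origin at its base centre. Leave alone.
- pots: Stack of yellow paint pots on the turntable, 62 mm wide, 70 mm high; origin at base centre. Leave alone.
- sharpener: Red pencil sharpener on the worktop, 70 by 44 by 46 mm high; origin at base centre. Leave alone.
- brush_rest: Blue brush rest on the worktop, 34 by 110 by 20 mm high; origin at base centre. Leave alone.
- mug: White mug, 80 mm wide, 90 mm high; origin at base centre. Leave alone.
- paint_bottle: White paint bottle, 56 mm wide, 140 mm high; origin at base centre. Leave alone.
- glue_pot: Glue pot, 68 mm wide, 73 mm high; origin at base centre. Leave alone.

How it is judged:
By the outcome, as a careful person would: the job done as asked, in the order asked, and still so for the second after the job is handed in, with the robot touching nothing.
It also fails if it takes over 72 s, if anything falls off the work surface, if the arm or the gripper's body presses on something with over 40 N, if the wrist force passes 120 N, or if a joint passes its speed limit or range.

## Robot

A 6-joint arm with a two-finger parallel gripper is mounted at the origin on the work surface. World frame = base frame: x ahead of the robot, y to its left, z up, the work surface at z = 0. Lengths are in m, angles in rad, forces in N, time in s.
With the tool pointing down it reaches from about 0.425 to 0.95 m from the base axis. Payload 3.5 kg.
Tool frame: the origin (TCP) lies at the very end of the fingers, on their centre line; the grasp point (between the pads) lies behind it (ctrl.grasp_offset is the z of the grasp point in the tool frame, in m); z points along the fingers, x is the direction in which the jaws open and shut, and the axes are right-handed (so a half turn about z gives the same grasp; the last joint's range is limited). The gripper opens to 85 mm and grips with 20 to 120 N. Pads are 22 mm wide; open, the fingers measure 114 mm over their backs; the gripper's body (76 mm by 85 mm) begins 54 mm behind the grasp point. The pads swing forward as they close: fully open they stand 13 mm farther back than shut.
Start: joints at [-1.328, 0.286, 1.577, -0, 1.279, -0.15], TCP at [0.258, -0.624, 0.231] pointing down, gripper open.
Joint ranges: [-2.77, 2.77], [-0.9, 2.22], [0.21, 2.48], [-1.53, 4.67], [0.24, 2.81], [-2.84, 2.84]. Speed limits (rad/s): [2.79, 2.79, 3.14, 3.14, 3.14, 3.14].

## Interface

Orientations are given as a unit quaternion [x, y, z, w].
In Python, from plant import ctrl gives the robot as it stands.
- The arm moves only by the shell command python3 -m jog 'ROWS' [FORCE]. ROWS is JSON, a list of rows, each an object with "grip": the closure, from 0 (fully open) to 1 (shut); "xyz": the shift along the tool's x, y, z in m, a list of three; "dr": the turn, a rotation vector about the tool's x, y, z in rad, a list of three. A call has 1 to 12 rows; each row is the pose to reach, as a shift and turn from the pose commanded when the call began, along the tool's axes at that moment; what a row does not reach only later rows make up. A row lasts 1/12 s, in which the tool goes at most 41.7 mm and 7.16 degrees, less where a joint would pass 70% of its speed; a pose out of reach is approached as far as the arm can. A call with a gripper value outside its range is refused whole. The fingers move at their own pace and stop on an object; FORCE is the grip in N (left out, the last holds). Time passes only in rows, so rows that repeat a pose let the fingers close. It gives the time, the measured TCP pose, the force and the opening at its end, in the units of the state.
- ctrl.get_state(): the state, without advancing time (a new reading comes with each control period).
- ctrl.read_camera(name): name is "side" or "top"; returns the picture (480x640x3 uint8, red, green, blue); there is no depth.
- ctrl.get_calibration(name): a dict with "mtx" (3x3 intrinsics, pixels), "R" (3x3) and "t" (3): a world point X has camera coordinates R X + t. Camera axes: x right, y down, z forward; pixel columns grow to the right and rows downward; lengths in m; the calibration is good to about 2 mm. A picture is of the moment at which its call begins. get_calibration takes no time and is no camera call.
- ctrl.sign_off(): hands the job in, once; it reports no verdict.
The state is a dict: "time": time; "qpos": joint angles; "dq": joint speeds; "joint_efforts": joint torques, N m; "eef_pos": TCP position; "tcp_rot": TCP orientation; "contact_force": force on the tool from outside, world axes, zero at the start; "wrist_torque": the same for the moment, N m; "opening": opening from 0.0 (shut) to 1.0 (fully open).
Only numpy, scipy, OpenCV 4.12 (cv2) and the standard library are available. Lean on these libraries where they do the work, as an engineer would, in place of code of your own. Each camera call takes 0.05 s, during which the arm holds its last target.

## Working session

There is one attempt and no reset: what is moved stays moved. The work goes in short steps, Python scripts to look and compute and a shell command to move; the robot and the scene stay as the last step left them, time stands still between calls to the robot, and variables do not carry over. Pictures are saved under pics/ and viewed, and the job is handed in when it is done.

```bash
ls; mkdir -p pics; python3 - <<'E'
from plant import ctrl
import cv2,numpy as np
print(ctrl.get_state()); print(ctrl.grasp_offset)
for n in("side","top"):
    im=ctrl.read_camera(n); cv2.imwrite(f"pics/{n}0.png",im[:,:,::-1]); c=ctrl.get_calibration(n)
    print(n,c); print(-np.array(c["R"]).T@np.array(c["t"]))
E
```

```text
pics
{'time': 0.0, 'qpos': array([-1.32799747e+00,  2.87161496e-01,  1.57819030e+00, -2.41753465e-05,
        1.27860439e+00, -1.49991356e-01]), 'dq': array([ 7.65078057e-05,  2.96244990e-04, -2.09488001e-03, -1.46414251e-03,
       -8.69148192e-04, -2.59855130e-04]), 'joint_efforts': array([ 8.09274607e-04, -4.05979800e+01, -2.92624426e+01, -7.35828166e-05,
        5.90336698e-03,  6.87151967e-06]), 'eef_pos': array([ 0.2582339 , -0.62293144,  0.22994276]), 'tcp_rot': array([ 8.31496287e-01, -5.55529052e-01, -8.81291603e-04, -7.87419714e-04]), 'contact_force': array([ 0.20388301, -0.46550549,  0.433443  ]), 'wrist_torque': array([-0.01803138, -0.01598785, -0.05626751]), 'opening': 0.998644716073275}
-0.0187
side {'mtx': array([[568.30026756,   0.        , 324.28635521],
       [  0.        , 568.30026756, 229.56969706],
       [  0.        ,   0.        ,   1.        ]]), 'R': array([[ 0.97625882, -0.2162561 , -0.01232982],
       [-0.17425781, -0.75030409, -0.6377131 ],
       [ 0.12865823,  0.6247216 , -0.77017529]]), 't': array([-0.56735192,  0.16252165,  1.69162082])}
[ 0.36456204 -1.05754472  1.3994914 ]
top {'mtx': array([[594.14792639,   0.        , 324.51686106],
       [  0.        , 594.14792639, 245.43283016],
       [  0.        ,   0.        ,   1.        ]]), 'R': array([[ 2.26182675e-02, -9.99736840e-01,  3.82940532e-03],
       [-9.87810182e-01, -2.29381815e-02, -1.53963903e-01],
       [ 1.54011226e-01, -3.00328821e-04, -9.88069052e-01]]), 't': array([-0.00156813,  0.60843514,  1.43410065])}
[0.38018629 0.01281938 1.51067352]
```

View pics/top0.png

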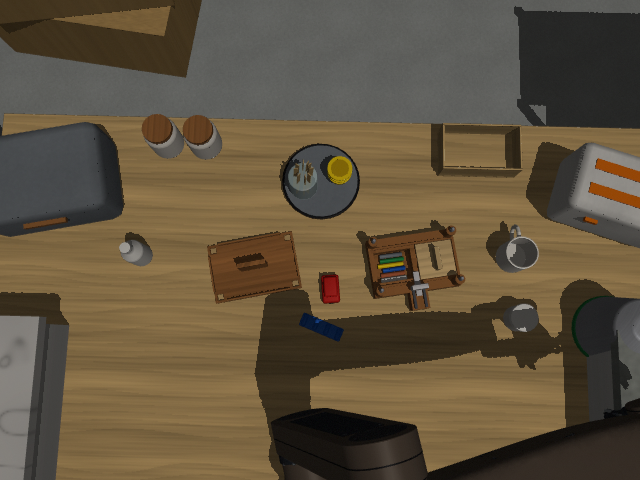

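View pics/side0.png

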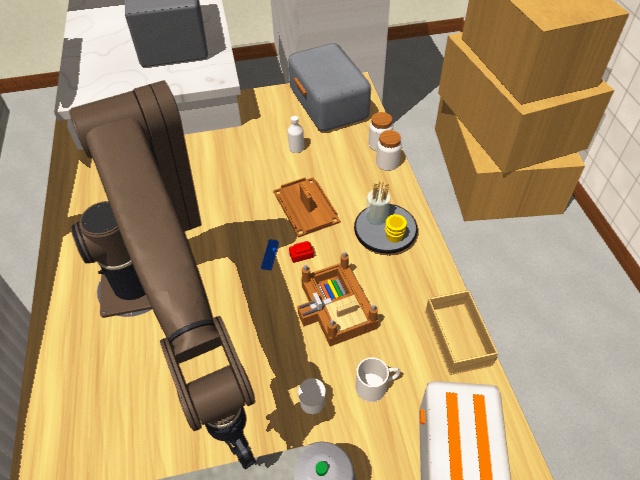

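The top view shows the stand around (415,268) and the tray around (254,266). The jar and pots are behind, the sharpener at (331,288) and the rest at (321,327). I'll enlarge crops to read pixels.

```bash
cat > h.py <<'E'
import cv2,numpy as np
from plant import ctrl
def crop(name,out,x0,y0,w,h,s,im=None):
    if im is None: im=ctrl.read_camera(name)[:,:,::-1]
    c=cv2.resize(np.ascontiguousarray(im[y0:y0+h,x0:x0+w]),None,fx=s,fy=s,interpolation=cv2.INTER_CUBIC)
    for k in range(0,w,10):
        if (x0+k)%10==0:
            cv2.line(c,(int(k*s),0),(int(k*s),6),(0,255,0),1)
            if (x0+k)%20==0: cv2.putText(c,str(x0+k),(int(k*s),18),0,.4,(0,255,0),1)
    for k in range(0,h,10):
        cv2.line(c,(0,int(k*s)),(6,int(k*s)),(0,255,0),1)
        if (y0+k)%20==0: cv2.putText(c,str(y0+k),(8,int(k*s)+4),0,.4,(0,255,0),1)
    cv2.imwrite(f"pics/{out}.png",c)
def ray(name,uv,z):
    c=ctrl.get_calibration(name);K,R,t=[np.array(c[k]) for k in("mtx","R","t")]
    d=R.T@np.linalg.solve(K,np.array([uv[0],uv[1],1.]));C=-R.T@t
    return (C+d*(z-C[2])/d[2])
def proj(name,X):
    c=ctrl.get_calibration(name);K,R,t=[np.array(c[k]) for k in("mtx","R","t")]
    p=(np.atleast_2d(X)@R.T+t)@K.T
    return p[:,:2]/p[:,2:]
E
python3 - <<'E'
from h import *
crop("top","c1",0,0,0,0,1,None) if 0 else None
t=cv2.imread("pics/top0.png");s=cv2.imread("pics/side0.png")
crop("","c_ts",360,220,110,95,7,t)
crop("","c_tt",200,225,110,85,7,t)
crop("","c_ss",290,245,100,100,6,s)
crop("","c_st",265,170,85,70,8,s)
E
```

```text
(no output)
```

View pics/c_ts.png

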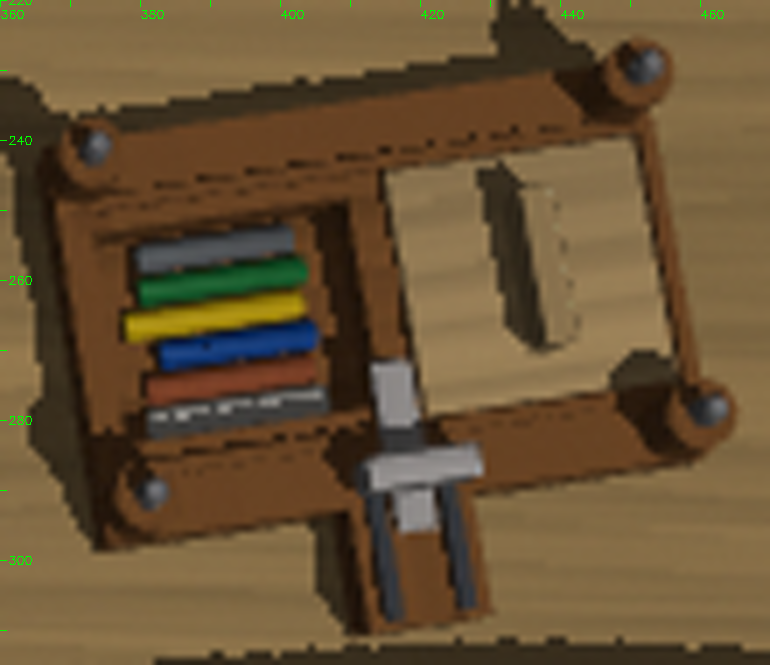

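View pics/c_tt.png

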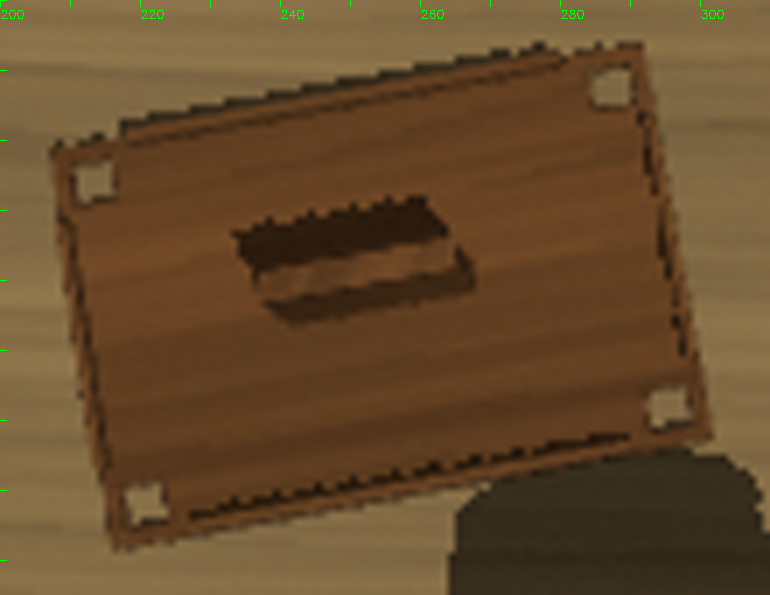

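View pics/c_ss.png

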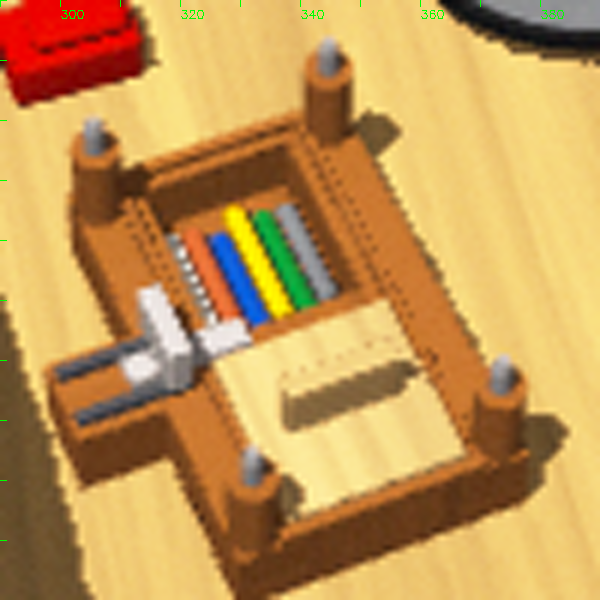

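View pics/c_st.png

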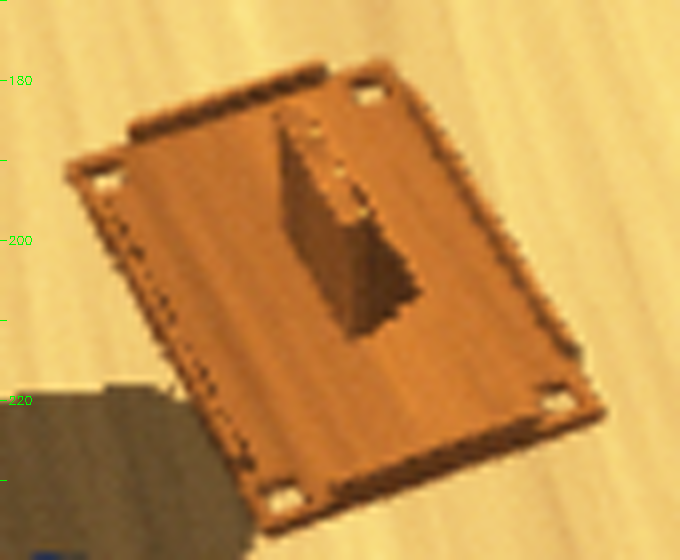

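```bash
cat > fit.py <<'E'
from h import *
from scipy.optimize import least_squares
def px(l,s,o): return (np.array(l,float)+.5)/s-.5+np.array(o)
def fit(obs,x0):
    # obs: list (cam, local pts Nx3, uv Nx2)
    def tr(p,L):
        c,s=np.cos(p[2]),np.sin(p[2]); L=np.array(L,float)
        return np.c_[p[0]+c*L[:,0]-s*L[:,1],p[1]+s*L[:,0]+c*L[:,1],L[:,2]]
    f=lambda p:np.concatenate([(proj(n,tr(p,L))-uv).ravel() for n,L,uv in obs])
    r=least_squares(f,x0); return r.x,f(r.x)
if __name__=="__main__":
    a,b=.06,.096
    P=lambda z:[[a,b,z],[a,-b,z],[-a,-b,z],[-a,b,z]]
    ts=("top",P(.111),px([(93,145),(648,63),(710,407),(150,490)],7,(360,220)))
    # side: FL post(-a,+b)=(93,122) ; BL(+a,+b)=(327,45); (+a,-b)=(502,362); (-a,-b)=(252,455)
    ss=("side",P(.113),px([(327,45),(502,362),(252,455),(93,122)],6,(290,245)))
    for o in([ts],[ss],[ts,ss]):
        p,e=fit(o,[.45,-.1,.1]);print("stand",p.round(4),np.degrees(p[2]).round(2),e.round(1))
    Q=lambda z:[[.074,.11,z],[.074,-.11,z],[-.074,-.11,z],[-.074,.11,z]]
    tt=("top",P(.004),px([(95,183),(612,90),(668,408),(145,503)],7,(200,225)))
    tc=("top",Q(.008),px([(52,152),(638,45),(710,438),(115,548)],7,(200,225)))
    st=("side",P(.004),px([(370,93),(558,402),(285,498),(106,182)],8,(265,170)))
    for o in([tt],[tc],[st],[tt,tc,st]):
        p,e=fit(o,[.45,.15,.1]);print("tray",p.round(4),np.degrees(p[2]).round(2),e.round(1))
    # grip top centre
    print(ray("top",px([(352,264)],7,(200,225))[0],.08))
    # knob and fin top
    print("knob",ray("top",px([(422,466)],7,(360,220))[0],.084),"fin",ray("top",px([(550,268)],7,(360,220))[0],.0845))
E
python3 fit.py
```

```text
stand [ 0.5711 -0.2076  0.1701] 9.75 [ 0.1 -0.2 -0.2 -0.1  0.1  0.1  0.   0.2]
stand [ 0.5743 -0.212   0.1719] 9.85 [ 0.2 -0.2  0.1  0.1 -0.1 -0.1 -0.2  0.2]
stand [ 0.5726 -0.2093  0.1712] 9.81 [ 0.7 -0.8  0.5 -0.7  0.8 -0.5  0.8 -0.4 -0.6 -0.9 -0.8 -0.6 -1.  -0.9
 -0.9 -0.5]
tray [0.5559 0.1912 0.2038] 11.68 [-0.  -0.2 -0.  -0.2  0.   0.2  0.   0.2]
tray [0.5558 0.1912 0.2072] 11.87 [-0.5 -0.1  0.5 -0.3  0.5  0.1 -0.5  0.4]
tray [0.5596 0.1886 0.2092] 11.98 [-0.2  0.1  0.  -0.  -0.   0.1  0.2 -0.2]
tray [0.5568 0.1908 0.2066] 11.84 [ 0.1 -0.4  0.1 -0.6  0.3 -0.3  0.3 -0.  -0.3 -0.5  0.7 -0.7  0.6 -0.3
 -0.3 -0.1 -1.1 -0.2 -1.  -0.3 -1.1 -0.2 -0.7 -0.6]
[0.55763052 0.19246012 0.08      ]
knob [ 0.50878306 -0.2191862   0.084     ] fin [ 0.57841466 -0.26357562  0.0845    ]
```

```bash
cat > go.py <<'E'
import sys
from h import *
from scipy.spatial.transform import Rotation as Ro
def go(x,y,z,yawdeg):
    s=ctrl.get_state();R=Ro.from_quat(s["tcp_rot"]);p=np.array(s["eef_pos"])
    w=np.radians(yawdeg);T=Ro.from_matrix(np.c_[[np.cos(w),np.sin(w),0],[np.sin(w),-np.cos(w),0],[0,0,-1]])
    print("t",round(s["time"],2),"pos",p.round(4),"yaw",np.degrees(np.arctan2(R.as_matrix()[1,0],R.as_matrix()[0,0])).round(2),"F",np.round(s["contact_force"],1),"op",round(s["opening"],3),"q6",round(s["qpos"][5],2))
    print("xyz",R.inv().apply(np.array([x,y,z])-p).round(4),"dr",(R.inv()*T).as_rotvec().round(4))
SX,SY,SW=.5725,-.2095,np.radians(9.8)
def stand(x,y): return SX+np.cos(SW)*x-np.sin(SW)*y, SY+np.sin(SW)*x+np.cos(SW)*y
if __name__=="__main__":
    a=[float(v) for v in sys.argv[2:]]
    if sys.argv[1]=="s": go(*stand(a[0],a[1]),a[2],9.8+a[3])
    else: go(*a)
E
python3 go.py s -.062 0 .16 0
```

```text
t 0.1 pos [ 0.2583 -0.623   0.2301] yaw -67.49 F [0.1 0.3 1.3] op 0.999 q6 -0.15
xyz [-0.2752 -0.3881  0.0708] dr [-0.0017  0.0016 -1.349 ]
```

```bash
python3 -m jog '[{"grip":0,"xyz":[-0.275,-0.388,0.0],"dr":[0,0,-1.349]},{"grip":0,"xyz":[-0.275,-0.388,0.0],"dr":[0,0,-1.349]},{"grip":0,"xyz":[-0.275,-0.388,0.0],"dr":[0,0,-1.349]},{"grip":0,"xyz":[-0.275,-0.388,0.0],"dr":[0,0,-1.349]},{"grip":0,"xyz":[-0.275,-0.388,0.0],"dr":[0,0,-1.349]},{"grip":0,"xyz":[-0.275,-0.388,0.0],"dr":[0,0,-1.349]},{"grip":0,"xyz":[-0.275,-0.388,0.0],"dr":[0,0,-1.349]},{"grip":0.4,"xyz":[-0.275,-0.388,0.06],"dr":[0,0,-1.349]},{"grip":0.4,"xyz":[-0.275,-0.388,0.06],"dr":[0,0,-1.349]},{"grip":0.4,"xyz":[-0.275,-0.388,0.06],"dr":[0,0,-1.349]},{"grip":0.4,"xyz":[-0.275,-0.388,0.06],"dr":[0,0,-1.349]},{"grip":0.4,"xyz":[-0.275,-0.388,0.06],"dr":[0,0,-1.349]}]' 40; python3 -m jog '[{"grip":0.4,"xyz":[0,0,0],"dr":[0,0,0]},{"grip":0.4,"xyz":[0,0,0],"dr":[0,0,0]},{"grip":0.4,"xyz":[0,0,0],"dr":[0,0,0]}]'
python3 go.py s -.062 0 .1 0
python3 - <<'E'
from h import *
crop("top","h1t",360,200,110,115,6)
crop("side","h1s",270,220,120,120,5)
p=ctrl.get_state()["eef_pos"]; print(proj("top",p),proj("side",p))
E
```

```text
time: 1.1
eef_pos: [0.5119, -0.2173, 0.1694]
tcp_rot: [0.996, 0.088, -0.001, -0.001]
contact_force: [0.1, -0.5, -0.9]
opening: 0.604
time: 1.35
eef_pos: [0.5114, -0.2213, 0.1713]
tcp_rot: [0.996, 0.085, -0.0, 0.0]
contact_force: [0.6, -0.3, -0.5]
opening: 0.6
t 1.35 pos [ 0.5114 -0.2213  0.1713] yaw 9.8 F [ 0.6 -0.3 -0.5] op 0.6 q6 -0.76
xyz [ 0.0002 -0.0013  0.0713] dr [0.0003 0.0003 0.0001]
[[427.52740131 281.66648334]] [[315.81407643 279.485315  ]]
```

View pics/h1t.png

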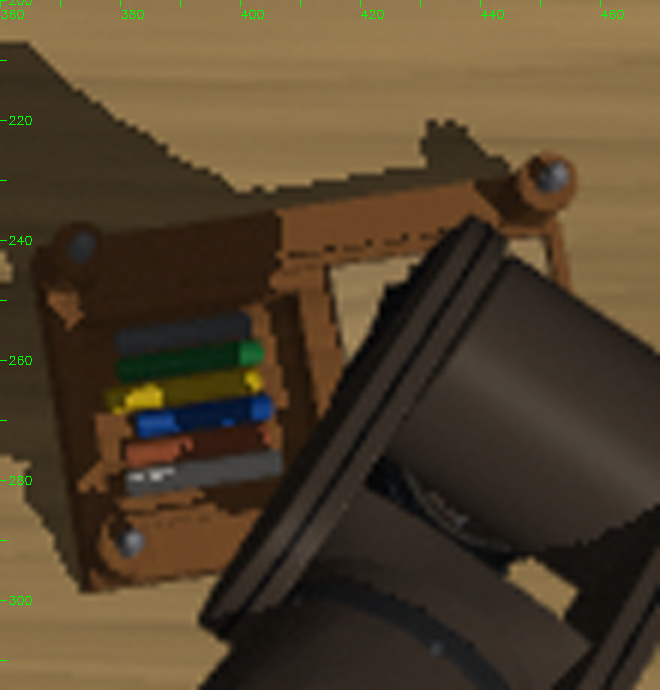

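View pics/h1s.png

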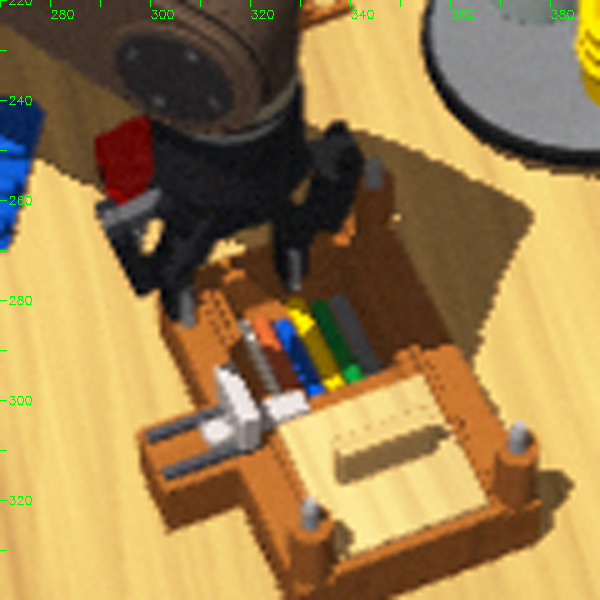

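```bash
python3 -m jog '[{"grip":0.4,"xyz":[0,-0.001,0.03],"dr":[0,0,0]},{"grip":0.4,"xyz":[0,-0.001,0.06],"dr":[0,0,0]},{"grip":0.4,"xyz":[0,-0.001,0.09],"dr":[0,0,0]},{"grip":0.4,"xyz":[0,-0.001,0.105],"dr":[0,0,0]},{"grip":0.4,"xyz":[0,-0.001,0.113],"dr":[0,0,0]},{"grip":0.4,"xyz":[0,-0.001,0.113],"dr":[0,0,0]},{"grip":0.4,"xyz":[0,-0.001,0.113],"dr":[0,0,0]}]' 
python3 - <<'E'
from h import *
crop("side","h2s",270,220,120,120,5)
E
python3 go.py s -.062 0 .058 0
```

```text
time: 2.03
eef_pos: [0.5118, -0.2212, 0.0592]
tcp_rot: [0.996, 0.085, 0.001, 0.0]
contact_force: [0.4, -1.2, 1.6]
opening: 0.603
t 2.08 pos [ 0.5123 -0.2213  0.06  ] yaw 9.74 F [-0.5 -0.1  0.4] op 0.6 q6 -0.76
xyz [-0.0007 -0.0014  0.002 ] dr [ 0.002  -0.0021 -0.001 ]
```

View pics/h2s.png

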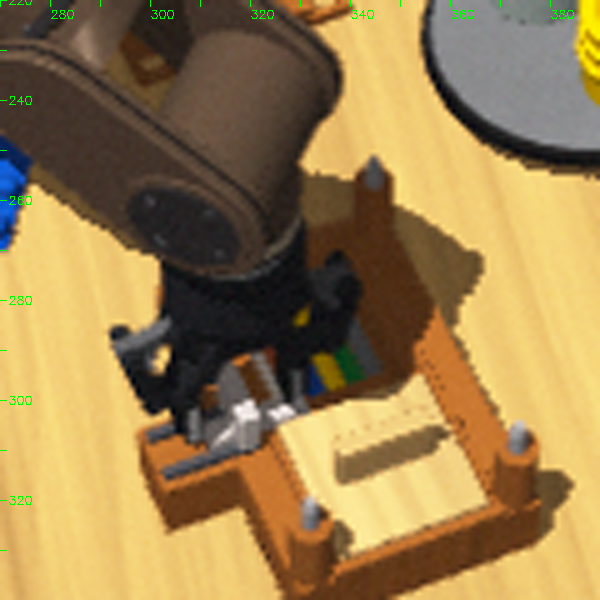

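```bash
python3 -m jog '[{"grip":0.6,"xyz":[0,0,0],"dr":[0,0,0]},{"grip":0.8,"xyz":[0,0,0],"dr":[0,0,0]},{"grip":1,"xyz":[0,0,0],"dr":[0,0,0]},{"grip":1,"xyz":[0,0,0],"dr":[0,0,0]},{"grip":1,"xyz":[0,0,0],"dr":[0,0,0]},{"grip":1,"xyz":[0,0,0],"dr":[0,0,0]}]' 30
python3 go.py s -.062 0 .058 0
python3 - <<'E'
from h import *
crop("side","h3s",270,220,120,120,5)
E
```

```text
time: 2.58
eef_pos: [0.5121, -0.2204, 0.0595]
tcp_rot: [0.996, 0.086, 0.001, 0.001]
contact_force: [-2.2, 0.4, 5.8]
opening: 0.135
t 2.58 pos [ 0.5121 -0.2204  0.0595] yaw 9.81 F [-2.2  0.4  5.8] op 0.135 q6 -0.76
xyz [-0.0006 -0.0005  0.0015] dr [ 0.0012 -0.0011  0.0002]
```

View pics/h3s.png

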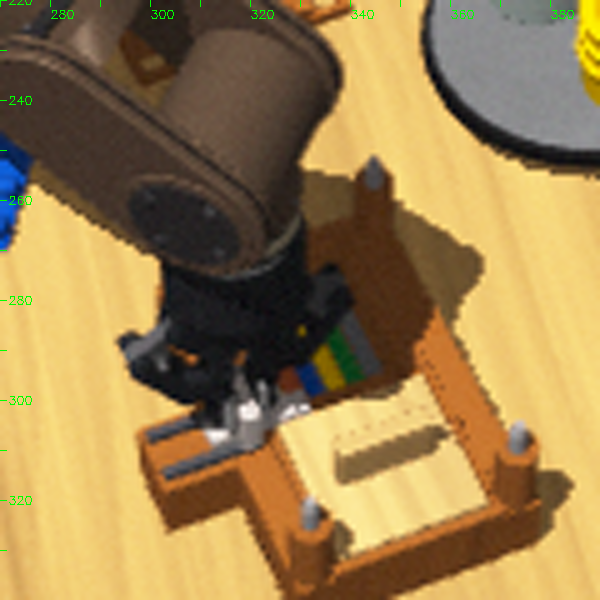

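```bash
python3 -m jog '[{"grip":1,"xyz":[-0.003,0,0],"dr":[0,0,0]},{"grip":1,"xyz":[-0.006,0,0],"dr":[0,0,0]},{"grip":1,"xyz":[-0.009,0,0],"dr":[0,0,0]},{"grip":1,"xyz":[-0.012,0,0],"dr":[0,0,0]},{"grip":1,"xyz":[-0.015,0,0],"dr":[0,0,0]},{"grip":1,"xyz":[-0.018,0,0],"dr":[0,0,0]},{"grip":1,"xyz":[-0.021,0,0],"dr":[0,0,0]},{"grip":1,"xyz":[-0.024,0,0],"dr":[0,0,0]},{"grip":1,"xyz":[-0.024,0,0],"dr":[0,0,0]}]'; python3 -m jog '[{"grip":1,"xyz":[-0.002,0,0],"dr":[0,0,0]},{"grip":1,"xyz":[-0.004,0,0],"dr":[0,0,0]},{"grip":1,"xyz":[-0.004,0,0],"dr":[0,0,0]}]'
```

```text
time: 3.38
eef_pos: [0.4883, -0.2245, 0.0595]
tcp_rot: [0.996, 0.085, 0.001, 0.001]
contact_force: [-0.3, 0.7, 6.3]
opening: 0.133
time: 3.63
eef_pos: [0.4845, -0.2252, 0.0595]
tcp_rot: [0.996, 0.085, 0.001, 0.001]
contact_force: [-0.4, 1.5, 6.8]
opening: 0.132
```

Traveled 28 mm, no stop felt yet; continue in small steps.

```bash
python3 -m jog '[{"grip":1,"xyz":[-0.001,0,0],"dr":[0,0,0]},{"grip":1,"xyz":[-0.002,0,0],"dr":[0,0,0]},{"grip":1,"xyz":[-0.002,0,0],"dr":[0,0,0]}]'; python3 -m jog '[{"grip":1,"xyz":[-0.001,0,0],"dr":[0,0,0]},{"grip":1,"xyz":[-0.002,0,0],"dr":[0,0,0]},{"grip":1,"xyz":[-0.002,0,0],"dr":[0,0,0]}]'
python3 - <<'E'
from h import *
crop("side","h4s",270,220,120,120,5)
E
```

```text
time: 3.88
eef_pos: [0.4842, -0.2253, 0.0595]
tcp_rot: [0.996, 0.085, 0.003, 0.001]
contact_force: [6.5, 2.1, 3.0]
opening: 0.133
time: 4.13
eef_pos: [0.4841, -0.2253, 0.0595]
tcp_rot: [0.996, 0.084, 0.006, 0.001]
contact_force: [14.4, 3.3, -1.1]
opening: 0.132
```

View pics/h4s.png

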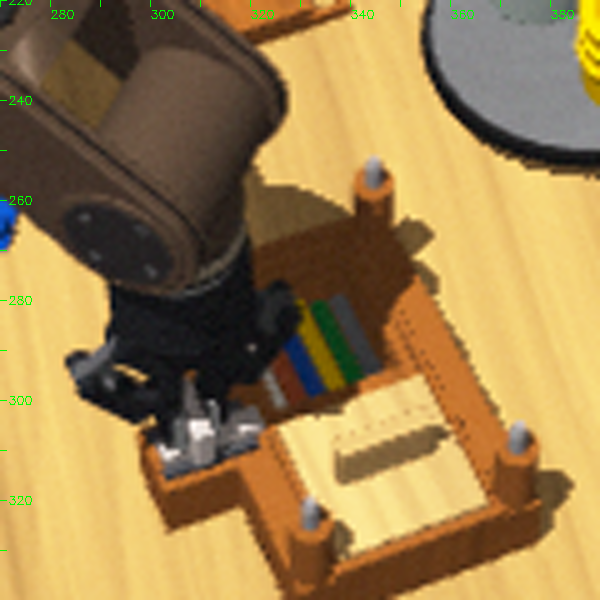

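```bash
python3 -m jog '[{"grip":1,"xyz":[0.004,0,0],"dr":[0,0,0]},{"grip":0.8,"xyz":[0.004,0,0],"dr":[0,0,0]},{"grip":0.5,"xyz":[0.004,0,0],"dr":[0,0,0]},{"grip":0.5,"xyz":[0.004,0,0],"dr":[0,0,0]},{"grip":0.5,"xyz":[0.004,0,0],"dr":[0,0,0]},{"grip":0.5,"xyz":[0.004,0,-0.03],"dr":[0,0,0]},{"grip":0.5,"xyz":[0.004,0,-0.06],"dr":[0,0,0]},{"grip":0.5,"xyz":[0.004,0,-0.09],"dr":[0,0,0]},{"grip":0.5,"xyz":[0.004,0,-0.1],"dr":[0,0,0]},{"grip":0.5,"xyz":[0.004,0,-0.1],"dr":[0,0,0]},{"grip":0.5,"xyz":[0.004,0,-0.1],"dr":[0,0,0]}]' 
python3 go.py s 0 -.055 .12 -90
```

```text
time: 5.1
eef_pos: [0.4834, -0.2247, 0.1577]
tcp_rot: [0.996, 0.085, -0.0, -0.0]
contact_force: [-1.5, -0.5, -0.3]
opening: 0.502
t 5.1 pos [ 0.4834 -0.2247  0.1577] yaw 9.78 F [-1.5 -0.5 -0.3] op 0.502 q6 -0.8
xyz [0.0904 0.0552 0.0377] dr [-0.0000e+00  4.0000e-04  1.5705e+00]
```

```bash
python3 -m jog '[{"grip":0.5,"xyz":[0.03,0.02,0],"dr":[0,0,1.5705]},{"grip":0.5,"xyz":[0.06,0.04,0],"dr":[0,0,1.5705]},{"grip":0.5,"xyz":[0.09,0.055,0],"dr":[0,0,1.5705]},{"grip":0.5,"xyz":[0.09,0.055,0],"dr":[0,0,1.5705]},{"grip":0.5,"xyz":[0.09,0.055,0],"dr":[0,0,1.5705]},{"grip":0.5,"xyz":[0.09,0.055,0],"dr":[0,0,1.5705]},{"grip":0.5,"xyz":[0.09,0.055,0],"dr":[0,0,1.5705]},{"grip":0.5,"xyz":[0.09,0.055,0],"dr":[0,0,1.5705]},{"grip":0.5,"xyz":[0.09,0.055,0],"dr":[0,0,1.5705]},{"grip":0.5,"xyz":[0.09,0.055,0],"dr":[0,0,1.5705]},{"grip":0.5,"xyz":[0.09,0.055,0],"dr":[0,0,1.5705]},{"grip":0.5,"xyz":[0.09,0.055,0],"dr":[0,0,1.5705]}]'; python3 -m jog '[{"grip":0.5,"xyz":[0,0,0],"dr":[0,0,0]},{"grip":0.5,"xyz":[0,0,0],"dr":[0,0,0]}]'
python3 go.py s 0 -.055 .12 -90
```

```text
time: 6.1
eef_pos: [0.5802, -0.2627, 0.1543]
tcp_rot: [0.785, -0.619, -0.003, 0.0]
contact_force: [-0.1, -0.3, 0.1]
opening: 0.501
time: 6.27
eef_pos: [0.5806, -0.2629, 0.1554]
tcp_rot: [0.788, -0.615, -0.002, 0.0]
contact_force: [0.6, -0.3, -0.5]
opening: 0.503
t 6.27 pos [ 0.5806 -0.2629  0.1554] yaw -75.97 F [ 0.6 -0.3 -0.5] op 0.503 q6 0.74
xyz [ 0.0012 -0.0011  0.0354] dr [0.0033 0.0033 0.0739]
```

```bash
python3 -m jog '[{"grip":0.5,"xyz":[0.001,-0.001,0.0],"dr":[0.003,0.003,0.074]},{"grip":0.5,"xyz":[0.001,-0.001,0.03],"dr":[0.003,0.003,0.074]},{"grip":0.5,"xyz":[0.001,-0.001,0.06],"dr":[0.003,0.003,0.074]},{"grip":0.5,"xyz":[0.001,-0.001,0.08],"dr":[0.003,0.003,0.074]},{"grip":0.5,"xyz":[0.001,-0.001,0.093],"dr":[0.003,0.003,0.074]},{"grip":0.5,"xyz":[0.001,-0.001,0.096],"dr":[0.003,0.003,0.074]},{"grip":0.5,"xyz":[0.001,-0.001,0.096],"dr":[0.003,0.003,0.074]},{"grip":0.5,"xyz":[0.001,-0.001,0.096],"dr":[0.003,0.003,0.074]}]'
python3 go.py s 0 -.055 .058 -90
python3 - <<'E'
from h import *
crop("side","h5s",270,220,120,120,5)
E
```

```text
time: 6.93
eef_pos: [0.5838, -0.2649, 0.0633]
tcp_rot: [0.764, -0.645, 0.003, -0.0]
contact_force: [0.2, -0.3, 0.4]
opening: 0.501
t 6.93 pos [ 0.5838 -0.2649  0.0633] yaw -80.34 F [ 0.2 -0.3  0.4] op 0.501 q6 0.82
xyz [-0.0015  0.0017  0.0053] dr [-0.0043 -0.004  -0.0025]
```

View pics/h5s.png

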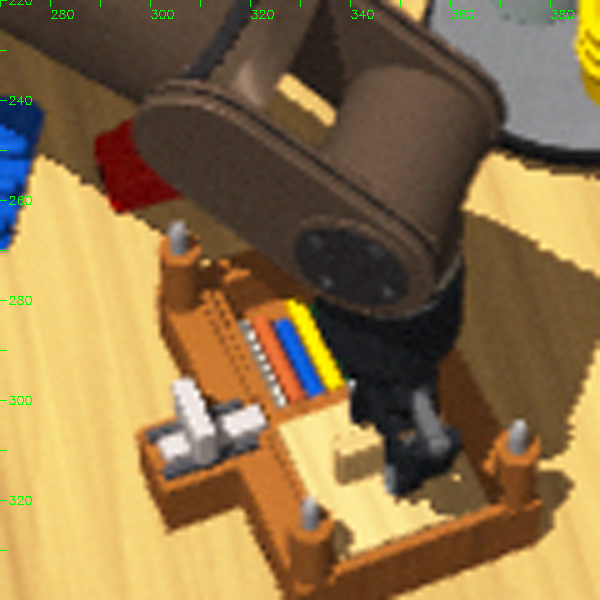

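```bash
python3 -m jog '[{"grip":0.6,"xyz":[-0.0015,0.0015,0.004],"dr":[-0.004,-0.004,-0.002]},{"grip":0.7,"xyz":[-0.0015,0.0015,0.004],"dr":[-0.004,-0.004,-0.002]},{"grip":1,"xyz":[-0.0015,0.0015,0.004],"dr":[-0.004,-0.004,-0.002]},{"grip":1,"xyz":[-0.0015,0.0015,0.004],"dr":[-0.004,-0.004,-0.002]},{"grip":1,"xyz":[-0.0015,0.0015,0.004],"dr":[-0.004,-0.004,-0.002]},{"grip":1,"xyz":[-0.0015,0.0015,0.004],"dr":[-0.004,-0.004,-0.002]}]' 30
python3 go.py s 0 .055 .059 -90
```

```text
time: 7.48
eef_pos: [0.5816, -0.2634, 0.0591]
tcp_rot: [0.765, -0.644, -0.0, -0.0]
contact_force: [-0.8, 0.8, 3.3]
opening: 0.134
t 7.48 pos [ 0.5816 -0.2634  0.0591] yaw -80.26 F [-0.8  0.8  3.3] op 0.134 q6 0.82
xyz [-1.096e-01 -1.000e-04  1.000e-04] dr [ 0.0004  0.0005 -0.001 ]
```

```bash
python3 -m jog '[{"grip":1,"xyz":[-0.005,0,0],"dr":[0,0,0]},{"grip":1,"xyz":[-0.013,0,0],"dr":[0,0,0]},{"grip":1,"xyz":[-0.022,0,0],"dr":[0,0,0]},{"grip":1,"xyz":[-0.031,0,0],"dr":[0,0,0]},{"grip":1,"xyz":[-0.04,0,0],"dr":[0,0,0]},{"grip":1,"xyz":[-0.05,0,0],"dr":[0,0,0]},{"grip":1,"xyz":[-0.06,0,0],"dr":[0,0,0]},{"grip":1,"xyz":[-0.07,0,0],"dr":[0,0,0]},{"grip":1,"xyz":[-0.08,0,0],"dr":[0,0,0]},{"grip":1,"xyz":[-0.09,0,0],"dr":[0,0,0]},{"grip":1,"xyz":[-0.1,0,0],"dr":[0,0,0]},{"grip":1,"xyz":[-0.1,0,0],"dr":[0,0,0]}]'; python3 -m jog '[{"grip":1,"xyz":[-0.002,0,0],"dr":[0,0,0]},{"grip":1,"xyz":[-0.004,0,0],"dr":[0,0,0]},{"grip":1,"xyz":[-0.006,0,0],"dr":[0,0,0]},{"grip":1,"xyz":[-0.006,0,0],"dr":[0,0,0]}]';python3 go.py s 0 .055 .059 -90
```

```text
time: 8.48
eef_pos: [0.5641, -0.162, 0.059]
tcp_rot: [0.765, -0.644, -0.001, -0.0]
contact_force: [-1.9, 1.6, 5.8]
opening: 0.135
time: 8.82
eef_pos: [0.5633, -0.1574, 0.059]
tcp_rot: [0.765, -0.644, -0.001, -0.0]
contact_force: [-1.8, -0.7, 5.6]
opening: 0.134
t 8.82 pos [ 0.5633 -0.1574  0.059 ] yaw -80.23 F [-1.8 -0.7  5.6] op 0.134 q6 0.95
xyz [-0.0021 -0.0002 -0.    ] dr [ 0.001   0.0014 -0.0005]
```

```bash
python3 -m jog '[{"grip":1,"xyz":[-0.001,0,0],"dr":[0,0,0]},{"grip":1,"xyz":[-0.002,0,0],"dr":[0,0,0]},{"grip":1,"xyz":[-0.002,0,0],"dr":[0,0,0]}]'; python3 -m jog '[{"grip":1,"xyz":[-0.001,0,0],"dr":[0,0,0]},{"grip":1,"xyz":[-0.002,0,0],"dr":[0,0,0]},{"grip":1,"xyz":[-0.002,0,0],"dr":[0,0,0]}]';python3 -m jog '[{"grip":1,"xyz":[-0.001,0,0],"dr":[0,0,0]},{"grip":1,"xyz":[-0.002,0,0],"dr":[0,0,0]},{"grip":1,"xyz":[-0.002,0,0],"dr":[0,0,0]}]'
```

```text
time: 9.07
eef_pos: [0.563, -0.1559, 0.059]
tcp_rot: [0.765, -0.644, -0.001, 0.0]
contact_force: [-1.6, -0.9, 6.0]
opening: 0.132
time: 9.32
eef_pos: [0.5631, -0.1557, 0.059]
tcp_rot: [0.765, -0.644, 0.001, 0.001]
contact_force: [-1.1, -7.7, 3.5]
opening: 0.127
time: 9.57
eef_pos: [0.563, -0.1556, 0.059]
tcp_rot: [0.765, -0.644, 0.003, 0.002]
contact_force: [-0.6, -12.5, 1.8]
opening: 0.133
```

```bash
python3 -m jog '[{"grip":1,"xyz":[0.003,0,0],"dr":[0,0,0]},{"grip":0.8,"xyz":[0.004,0,0],"dr":[0,0,0]},{"grip":0.5,"xyz":[0.004,0,0],"dr":[0,0,0]},{"grip":0.5,"xyz":[0.004,0,0],"dr":[0,0,0]},{"grip":0.5,"xyz":[0.004,0,0],"dr":[0,0,0]},{"grip":0.5,"xyz":[0.004,0,-0.03],"dr":[0,0,0]},{"grip":0.5,"xyz":[0.004,0,-0.06],"dr":[0,0,0]},{"grip":0.5,"xyz":[0.004,0,-0.09],"dr":[0,0,0]},{"grip":0.5,"xyz":[0.004,0,-0.1],"dr":[0,0,0]},{"grip":0.5,"xyz":[0.004,0,-0.1],"dr":[0,0,0]}]' 
python3 go.py s -.09 0 .16 0
```

```text
time: 10.4
eef_pos: [0.5652, -0.1573, 0.162]
tcp_rot: [0.765, -0.644, 0.003, -0.001]
contact_force: [0.8, 1.3, 0.2]
opening: 0.501
t 10.4 pos [ 0.5652 -0.1573  0.162 ] yaw -80.25 F [0.8 1.3 0.2] op 0.501 q6 0.96
xyz [0.0528 0.0917 0.0017] dr [-0.0018 -0.006  -1.5717]
```

```bash
python3 -m jog '[{"grip":0.5,"xyz":[0.02,0.03,0],"dr":[0,0,-1.5717]},{"grip":0.5,"xyz":[0.04,0.06,0],"dr":[0,0,-1.5717]},{"grip":0.5,"xyz":[0.0528,0.0917,0],"dr":[0,0,-1.5717]},{"grip":0.5,"xyz":[0.0528,0.0917,0],"dr":[0,0,-1.5717]},{"grip":0.5,"xyz":[0.0528,0.0917,0],"dr":[0,0,-1.5717]},{"grip":0.5,"xyz":[0.0528,0.0917,0],"dr":[0,0,-1.5717]},{"grip":0.5,"xyz":[0.0528,0.0917,0],"dr":[0,0,-1.5717]},{"grip":0.5,"xyz":[0.0528,0.0917,0],"dr":[0,0,-1.5717]},{"grip":0.5,"xyz":[0.0528,0.0917,0],"dr":[0,0,-1.5717]},{"grip":0.5,"xyz":[0.0528,0.0917,0],"dr":[0,0,-1.5717]},{"grip":0.5,"xyz":[0.0528,0.0917,0],"dr":[0,0,-1.5717]},{"grip":0.5,"xyz":[0.0528,0.0917,0],"dr":[0,0,-1.5717]}]'; python3 -m jog '[{"grip":0.5,"xyz":[0,0,0],"dr":[0,0,-0.07]},{"grip":0.5,"xyz":[0,0,0],"dr":[0,0,-0.07]},{"grip":0.5,"xyz":[0,0,0],"dr":[0,0,-0.07]}]'
python3 go.py s -.09 0 .059 0
python3 - <<'E'
from h import *
crop("side","h6s",270,220,120,120,5)
E
```

```text
time: 11.4
eef_pos: [0.4805, -0.2232, 0.1555]
tcp_rot: [0.999, 0.05, -0.002, -0.002]
contact_force: [-0.2, 0.1, -0.1]
opening: 0.5
time: 11.65
eef_pos: [0.4808, -0.2235, 0.1563]
tcp_rot: [0.997, 0.08, -0.002, -0.002]
contact_force: [0.5, -0.0, -0.6]
opening: 0.505
t 11.65 pos [ 0.4808 -0.2235  0.1563] yaw 9.22 F [ 0.5 -0.  -0.6] op 0.505 q6 -0.79
xyz [0.0031 0.0022 0.0973] dr [-0.0038  0.0033 -0.0101]
```

View pics/h6s.png

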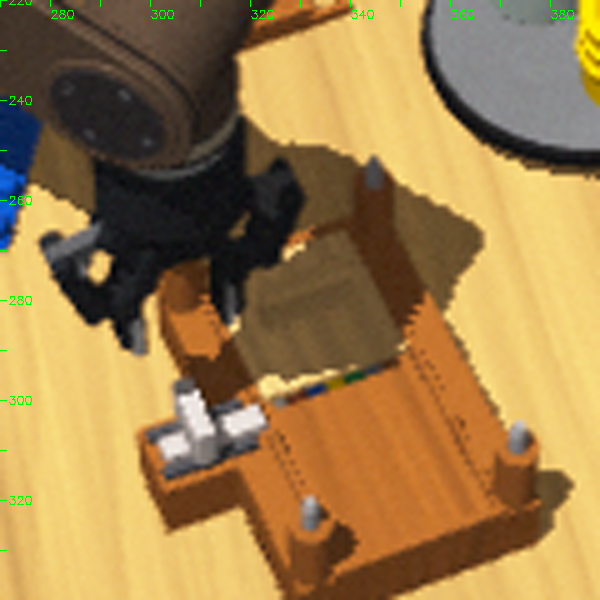

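```bash
python3 -m jog '[{"grip":0.5,"xyz":[0.003,0.002,0.02],"dr":[-0.004,0.003,-0.01]},{"grip":0.5,"xyz":[0.003,0.002,0.05],"dr":[-0.004,0.003,-0.01]},{"grip":0.5,"xyz":[0.003,0.002,0.08],"dr":[-0.004,0.003,-0.01]},{"grip":0.5,"xyz":[0.003,0.002,0.092],"dr":[-0.004,0.003,-0.01]},{"grip":0.5,"xyz":[0.003,0.002,0.097],"dr":[-0.004,0.003,-0.01]},{"grip":0.5,"xyz":[0.003,0.002,0.097],"dr":[-0.004,0.003,-0.01]},{"grip":0.8,"xyz":[0.003,0.002,0.097],"dr":[-0.004,0.003,-0.01]},{"grip":1,"xyz":[0.003,0.002,0.097],"dr":[-0.004,0.003,-0.01]},{"grip":1,"xyz":[0.003,0.002,0.097],"dr":[-0.004,0.003,-0.01]},{"grip":1,"xyz":[0.003,0.002,0.097],"dr":[-0.004,0.003,-0.01]},{"grip":1,"xyz":[0.003,0.002,0.097],"dr":[-0.004,0.003,-0.01]}]' 30
python3 go.py s -.06 0 .059 0
```

```text
time: 12.62
eef_pos: [0.4862, -0.2267, 0.0635]
tcp_rot: [0.996, 0.086, 0.003, 0.003]
contact_force: [0.2, 0.8, 5.5]
opening: 0.129
t 12.62 pos [ 0.4862 -0.2267  0.0635] yaw 9.9 F [0.2 0.8 5.5] op 0.129 q6 -0.8
xyz [ 0.028  -0.0022  0.0046] dr [ 0.0056 -0.0047  0.0017]
```

```bash
python3 -m jog '[{"grip":1,"xyz":[0.003,0,0],"dr":[0,0,0]},{"grip":1,"xyz":[0.006,0,0],"dr":[0,0,0]},{"grip":1,"xyz":[0.009,0,0],"dr":[0,0,0]},{"grip":1,"xyz":[0.012,0,0],"dr":[0,0,0]},{"grip":1,"xyz":[0.015,0,0],"dr":[0,0,0]},{"grip":1,"xyz":[0.018,0,0],"dr":[0,0,0]},{"grip":1,"xyz":[0.021,0,0],"dr":[0,0,0]},{"grip":1,"xyz":[0.024,0,0],"dr":[0,0,0]},{"grip":1,"xyz":[0.026,0,0],"dr":[0,0,0]},{"grip":1,"xyz":[0.026,0,0],"dr":[0,0,0]}]';python3 -m jog '[{"grip":1,"xyz":[0.001,0,0],"dr":[0,0,0]},{"grip":1,"xyz":[0.002,0,0],"dr":[0,0,0]},{"grip":1,"xyz":[0.002,0,0],"dr":[0,0,0]}]';python3 -m jog '[{"grip":1,"xyz":[0.001,0,0],"dr":[0,0,0]},{"grip":1,"xyz":[0.002,0,0],"dr":[0,0,0]},{"grip":1,"xyz":[0.002,0,0],"dr":[0,0,0]}]';python3 -m jog '[{"grip":1,"xyz":[0.001,0,0],"dr":[0,0,0]},{"grip":1,"xyz":[0.002,0,0],"dr":[0,0,0]},{"grip":1,"xyz":[0.002,0,0],"dr":[0,0,0]}]'
python3 go.py s -.06 0 .059 0
```

```text
time: 13.45
eef_pos: [0.512, -0.2222, 0.0635]
tcp_rot: [0.996, 0.086, 0.002, 0.003]
contact_force: [0.1, -0.1, 5.4]
opening: 0.133
time: 13.7
eef_pos: [0.5137, -0.2219, 0.0635]
tcp_rot: [0.996, 0.086, 0.002, 0.003]
contact_force: [-0.8, -0.7, 5.8]
opening: 0.135
time: 13.95
eef_pos: [0.5142, -0.2218, 0.0635]
tcp_rot: [0.996, 0.087, 0.0, 0.002]
contact_force: [-6.0, -0.4, 9.0]
opening: 0.129
time: 14.2
eef_pos: [0.5143, -0.2217, 0.0635]
tcp_rot: [0.996, 0.087, -0.002, 0.002]
contact_force: [-12.6, -2.2, 13.3]
opening: 0.133
t 14.2 pos [ 0.5143 -0.2217  0.0635] yaw 9.99 F [-12.6  -2.2  13.3] op 0.133 q6 -0.76
xyz [-0.0006 -0.0022  0.0045] dr [0.0036 0.0049 0.0034]
```

```bash
python3 -m jog '[{"grip":1,"xyz":[-0.003,0,0],"dr":[0,0,0]},{"grip":0.8,"xyz":[-0.0035,0,0],"dr":[0,0,0]},{"grip":0.5,"xyz":[-0.0035,0,0],"dr":[0,0,0]},{"grip":0.5,"xyz":[-0.0035,0,0],"dr":[0,0,0]},{"grip":0.5,"xyz":[-0.0035,0,0],"dr":[0,0,0]},{"grip":0.5,"xyz":[-0.003,0,-0.03],"dr":[0,0,0]},{"grip":0.5,"xyz":[-0.003,0,-0.06],"dr":[0,0,0]},{"grip":0.5,"xyz":[-0.003,0,-0.09],"dr":[0,0,0]},{"grip":0.5,"xyz":[-0.003,0,-0.12],"dr":[0,0,0]},{"grip":0.5,"xyz":[-0.003,0,-0.14],"dr":[0,0,0]},{"grip":0.5,"xyz":[-0.003,0,-0.14],"dr":[0,0,0]}]' 
python3 go.py w .558 .190 .2 11.9
```

```text
time: 15.12
eef_pos: [0.5158, -0.2219, 0.2074]
tcp_rot: [0.996, 0.087, 0.005, 0.005]
contact_force: [0.9, 0.4, 0.7]
opening: 0.499
t 15.12 pos [ 0.5158 -0.2219  0.2074] yaw 9.93 F [0.9 0.4 0.7] op 0.499 q6 -0.76
xyz [ 0.1125 -0.3985  0.0045] dr [ 0.0102 -0.0094 -0.0344]
```

```bash
python3 -m jog '[{"grip":0.5,"xyz":[0.008,-0.028,0],"dr":[0.005,-0.005,-0.034]},{"grip":0.5,"xyz":[0.017,-0.06,0],"dr":[0.005,-0.005,-0.034]},{"grip":0.5,"xyz":[0.028,-0.1,0],"dr":[0.005,-0.005,-0.034]},{"grip":0.5,"xyz":[0.04,-0.14,0],"dr":[0.005,-0.005,-0.034]},{"grip":0.5,"xyz":[0.051,-0.18,0],"dr":[0.005,-0.005,-0.034]},{"grip":0.5,"xyz":[0.062,-0.22,0],"dr":[0.005,-0.005,-0.034]},{"grip":0.5,"xyz":[0.073,-0.26,0],"dr":[0.005,-0.005,-0.034]},{"grip":0.5,"xyz":[0.085,-0.30,0],"dr":[0.005,-0.005,-0.034]},{"grip":0.5,"xyz":[0.096,-0.34,0],"dr":[0.005,-0.005,-0.034]},{"grip":0.5,"xyz":[0.106,-0.375,0],"dr":[0.005,-0.005,-0.034]},{"grip":0.5,"xyz":[0.1125,-0.398,0],"dr":[0.005,-0.005,-0.034]},{"grip":0.5,"xyz":[0.1125,-0.398,0],"dr":[0.005,-0.005,-0.034]}]'; python3 -m jog '[{"grip":0.5,"xyz":[0,0,0],"dr":[0,0,0]},{"grip":0.5,"xyz":[0,0,0],"dr":[0,0,0]},{"grip":0.5,"xyz":[0,0,0],"dr":[0,0,0]}]'
python3 go.py w .558 .190 .03 11.9
python3 - <<'E'
from h import *
crop("side","t1s",260,120,120,120,5)
im=ctrl.read_camera("top")[:,:,::-1];cv2.imwrite("pics/t1f.png",im);crop("","t1t",360,220,110,95,7,im)
E
```

```text
time: 16.12
eef_pos: [0.5545, 0.1953, 0.1988]
tcp_rot: [0.994, 0.106, -0.003, -0.002]
contact_force: [-0.2, -0.2, 0.3]
opening: 0.501
time: 16.37
eef_pos: [0.5553, 0.1898, 0.1998]
tcp_rot: [0.995, 0.103, -0.002, -0.001]
contact_force: [-0.2, -0.0, 0.5]
opening: 0.502
t 16.37 pos [0.5553 0.1898 0.1998] yaw 11.78 F [-0.2 -0.   0.5] op 0.502 q6 -0.05
xyz [0.0034 0.0007 0.1698] dr [-0.0018  0.0043 -0.0021]
```

View pics/t1s.png

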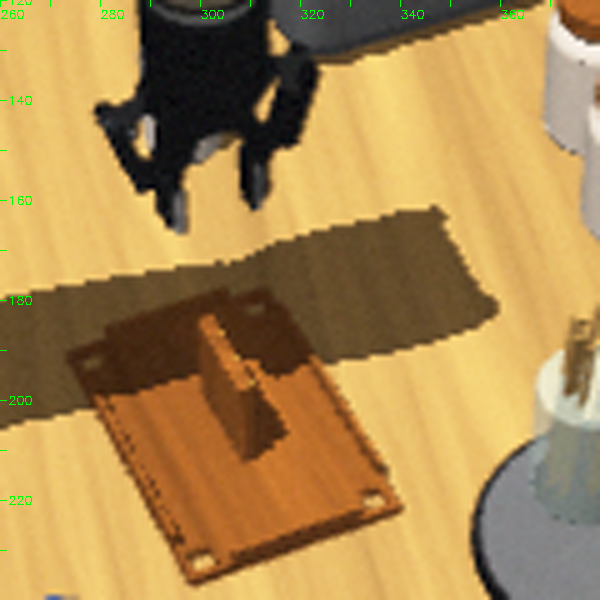

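View pics/t1t.png

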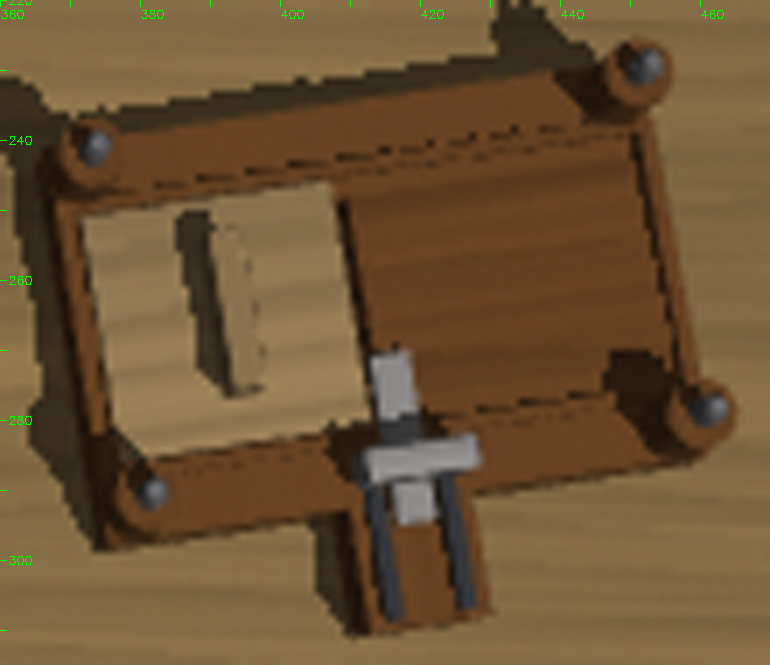

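The top view shows the lid over the compartment (fin at about (394,264)). The tongue is past its edge and the knob (420,285) sits in the home position. Next I'll descend on the tray grip.

```bash
python3 -m jog '[{"grip":0.5,"xyz":[0.003,0.001,0.03],"dr":[-0.002,0.004,-0.002]},{"grip":0.5,"xyz":[0.003,0.001,0.06],"dr":[-0.002,0.004,-0.002]},{"grip":0.5,"xyz":[0.003,0.001,0.09],"dr":[-0.002,0.004,-0.002]},{"grip":0.5,"xyz":[0.003,0.001,0.11],"dr":[-0.002,0.004,-0.002]},{"grip":0.5,"xyz":[0.003,0.001,0.13],"dr":[-0.002,0.004,-0.002]},{"grip":0.5,"xyz":[0.003,0.001,0.15],"dr":[-0.002,0.004,-0.002]},{"grip":0.5,"xyz":[0.003,0.001,0.165],"dr":[-0.002,0.004,-0.002]},{"grip":0.5,"xyz":[0.003,0.001,0.168],"dr":[-0.002,0.004,-0.002]},{"grip":0.5,"xyz":[0.003,0.001,0.168],"dr":[-0.002,0.004,-0.002]},{"grip":0.5,"xyz":[0.003,0.001,0.168],"dr":[-0.002,0.004,-0.002]}]' 
python3 go.py w .558 .190 .03 11.9
python3 - <<'E'
from h import *
crop("side","t2s",260,120,120,120,5)
E
```

```text
time: 17.3
eef_pos: [0.5588, 0.1904, 0.0334]
tcp_rot: [0.995, 0.104, 0.001, -0.0]
contact_force: [0.5, 0.3, 0.3]
opening: 0.5
t 17.3 pos [0.5588 0.1904 0.0334] yaw 11.91 F [0.5 0.3 0.3] op 0.5 q6 -0.05
xyz [-0.0009  0.0002  0.0034] dr [-0.0001 -0.0022  0.0002]
```

View pics/t2s.png

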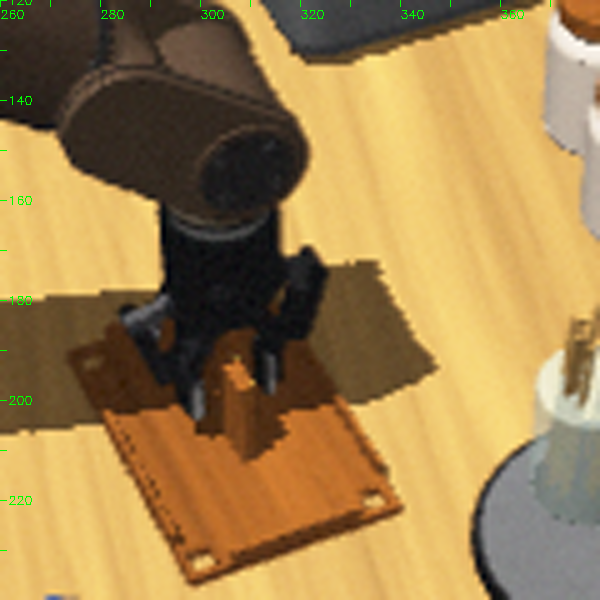

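Jaws straddle the grip (fingers at (297,200) and (311,196), grip between). Closing, then a small lift.

```bash
python3 -m jog '[{"grip":0.6,"xyz":[0,0,0.003],"dr":[0,-0.002,0]},{"grip":0.7,"xyz":[0,0,0.003],"dr":[0,-0.002,0]},{"grip":0.8,"xyz":[0,0,0.003],"dr":[0,-0.002,0]},{"grip":1,"xyz":[0,0,0.003],"dr":[0,-0.002,0]},{"grip":1,"xyz":[0,0,0.003],"dr":[0,-0.002,0]},{"grip":1,"xyz":[0,0,0.003],"dr":[0,-0.002,0]},{"grip":1,"xyz":[0,0,0.003],"dr":[0,-0.002,0]},{"grip":1,"xyz":[0,0,0.003],"dr":[0,-0.002,0]}]' 70
python3 go.py w .558 .190 .03 11.9
python3 -m jog '[{"grip":1,"xyz":[0,0,-0.01],"dr":[0,0,0]},{"grip":1,"xyz":[0,0,-0.025],"dr":[0,0,0]},{"grip":1,"xyz":[0,0,-0.05],"dr":[0,0,0]},{"grip":1,"xyz":[0,0,-0.08],"dr":[0,0,0]},{"grip":1,"xyz":[0,0,-0.11],"dr":[0,0,0]},{"grip":1,"xyz":[0,0,-0.14],"dr":[0,0,0]},{"grip":1,"xyz":[0,0,-0.16],"dr":[0,0,0]},{"grip":1,"xyz":[0,0,-0.17],"dr":[0,0,0]},{"grip":1,"xyz":[0,0,-0.17],"dr":[0,0,0]},{"grip":1,"xyz":[0,0,-0.17],"dr":[0,0,0]}]'
python3 go.py s 0 0 .2 0
python3 - <<'E'
from h import *
crop("side","t3s",240,100,130,120,5)
E
```

```text
time: 18.02
eef_pos: [0.5584, 0.191, 0.0303]
tcp_rot: [0.995, 0.104, -0.0, -0.0]
contact_force: [-2.7, -1.0, 4.6]
opening: 0.132
t 18.02 pos [0.5584 0.191  0.0303] yaw 11.98 F [-2.7 -1.   4.6] op 0.132 q6 -0.05
xyz [-0.0006  0.0009  0.0003] dr [-0.0001  0.0004  0.0013]
time: 18.85
eef_pos: [0.5576, 0.1908, 0.1983]
tcp_rot: [0.995, 0.104, -0.001, 0.0]
contact_force: [-0.2, 0.8, -3.4]
opening: 0.133
t 18.85 pos [0.5576 0.1908 0.1983] yaw 11.97 F [-0.2  0.8 -3.4] op 0.133 q6 -0.05
xyz [-0.0684  0.3947 -0.0016] dr [-0.0002  0.0026  0.0378]
```

View pics/t3s.png

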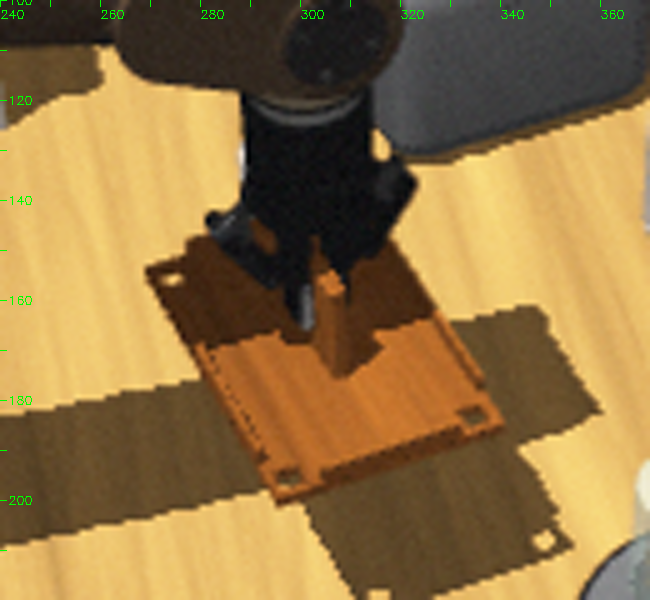

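```bash
sed -i 's/SX,SY,SW=.5725,-.2095/SX,SY,SW=.573,-.2093/' go.py
python3 -m jog '[{"grip":1,"xyz":[-0.002,0.012,0],"dr":[0,0,0.002]},{"grip":1,"xyz":[-0.006,0.034,0],"dr":[0,0,0.004]},{"grip":1,"xyz":[-0.012,0.066,0],"dr":[0,0,0.008]},{"grip":1,"xyz":[-0.018,0.105,0],"dr":[0,0,0.012]},{"grip":1,"xyz":[-0.025,0.145,0],"dr":[0,0,0.016]},{"grip":1,"xyz":[-0.032,0.185,0],"dr":[0,0,0.02]},{"grip":1,"xyz":[-0.039,0.225,0],"dr":[0,0,0.024]},{"grip":1,"xyz":[-0.046,0.265,0],"dr":[0,0,0.028]},{"grip":1,"xyz":[-0.053,0.305,0],"dr":[0,0,0.032]},{"grip":1,"xyz":[-0.06,0.345,0],"dr":[0,0,0.038]},{"grip":1,"xyz":[-0.065,0.375,0],"dr":[0,0,0.038]},{"grip":1,"xyz":[-0.067,0.388,0],"dr":[0,0,0.038]}]'
python3 -m jog '[{"grip":1,"xyz":[-0.001,0.004,0],"dr":[0,0,0]},{"grip":1,"xyz":[-0.001,0.006,0],"dr":[0,0,0]},{"grip":1,"xyz":[-0.001,0.006,0],"dr":[0,0,0]},{"grip":1,"xyz":[-0.001,0.006,0],"dr":[0,0,0]}]'
python3 go.py s 0 0 .2 0
```

```text
time: 19.9
eef_pos: [0.5716, -0.2072, 0.1972]
tcp_rot: [0.997, 0.083, -0.002, 0.0]
contact_force: [0.2, 0.6, -3.6]
opening: 0.128
time: 20.23
eef_pos: [0.573, -0.207, 0.199]
tcp_rot: [0.996, 0.086, -0.001, -0.001]
contact_force: [-0.2, 0.0, -3.6]
opening: 0.133
t 20.23 pos [ 0.573 -0.207  0.199] yaw 9.88 F [-0.2  0.  -3.6] op 0.133 q6 -0.69
xyz [-0.0004  0.0023 -0.001 ] dr [-0.0014  0.0018  0.0014]
```

```bash
python3 -m jog '[{"grip":1,"xyz":[0,0.002,0.01],"dr":[-0.001,0.001,0.001]},{"grip":1,"xyz":[0,0.002,0.02],"dr":[-0.001,0.001,0.001]},{"grip":1,"xyz":[0,0.002,0.03],"dr":[-0.001,0.001,0.001]},{"grip":1,"xyz":[0,0.002,0.04],"dr":[-0.001,0.001,0.001]},{"grip":1,"xyz":[0,0.002,0.044],"dr":[-0.001,0.001,0.001]},{"grip":1,"xyz":[0,0.002,0.044],"dr":[-0.001,0.001,0.001]},{"grip":1,"xyz":[0,0.002,0.044],"dr":[-0.001,0.001,0.001]}]'
python3 go.py s 0 0 .155 0
python3 - <<'E'
from h import *
crop("side","p1s",280,205,115,115,5.2)
crop("top","p1t",350,205,130,105,6)
E
```

```text
time: 20.82
eef_pos: [0.5733, -0.2104, 0.155]
tcp_rot: [0.996, 0.085, -0.0, 0.0]
contact_force: [0.9, 0.1, -4.0]
opening: 0.13
t 20.82 pos [ 0.5733 -0.2104  0.155 ] yaw 9.74 F [ 0.9  0.1 -4. ] op 0.13 q6 -0.69
xyz [-0.0001 -0.0012 -0.    ] dr [ 0.0002  0.0008 -0.0011]
```

View pics/p1s.png

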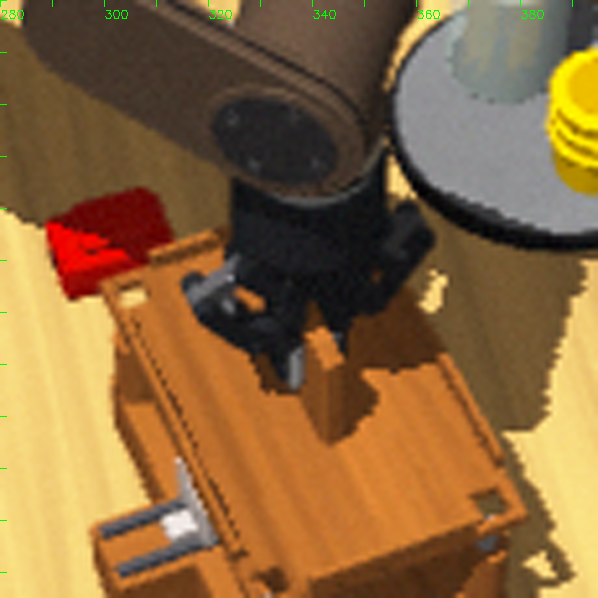

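View pics/p1t.png

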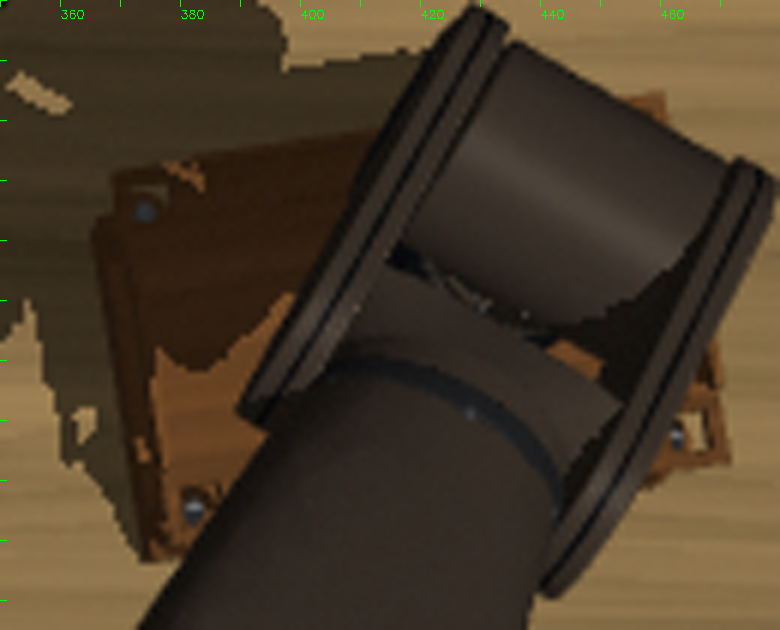

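```bash
cat > ov.py <<'E'
from h import *
import sys
def ov(cam,out,x0,y0,w,h,s,c,yaw,zu,b):
    im=ctrl.read_camera(cam)[:,:,::-1]
    o=cv2.resize(np.ascontiguousarray(im[y0:y0+h,x0:x0+w]),None,fx=s,fy=s,interpolation=cv2.INTER_CUBIC)
    o=cv2.convertScaleAbs(o,alpha=1.5,beta=20)
    R=np.array([[np.cos(yaw),-np.sin(yaw)],[np.sin(yaw),np.cos(yaw)]])
    def poly(L,z,col):
        X=np.array(L)@R.T+c+b; uv=proj(cam,np.c_[X,np.full(len(X),z)])
        q=((uv-[x0,y0]+.5)*s-.5).round().astype(int); cv2.polylines(o,[q],True,col,1)
    for sx in(-1,1):
        for sy in(-1,1):
            m=np.array([.06*sx,.096*sy])
            poly(m+.0075*np.array([[1,1],[1,-1],[-1,-1],[-1,1]]),zu+.008,(0,255,0))
    poly(np.array([[.074,.11],[.074,-.11],[-.074,-.11],[-.074,.11]]),zu+.008,(255,255,0))
    poly(np.array([[.006,.035],[.006,-.035],[-.006,-.035],[-.006,.035]]),zu+.08,(0,0,255))
    cv2.imwrite(f"pics/{out}.png",o)
if __name__=="__main__":
    s=ctrl.get_state();p=s["eef_pos"];x,y=s["tcp_rot"][:2];yaw=2*np.arctan2(y,x)
    c=np.array(p[:2])
    ov("top",sys.argv[1]+"t",355,205,125,100,6.3,c,yaw,p[2]-.0303,np.array([-.0019,.0017]))
    ov("side",sys.argv[1]+"s",285,235,110,100,6,c,yaw,p[2]-.0303,np.array([.0013,-.0027]))
E
python3 ov.py o1
```

```text
(no output)
```

View pics/o1t.png

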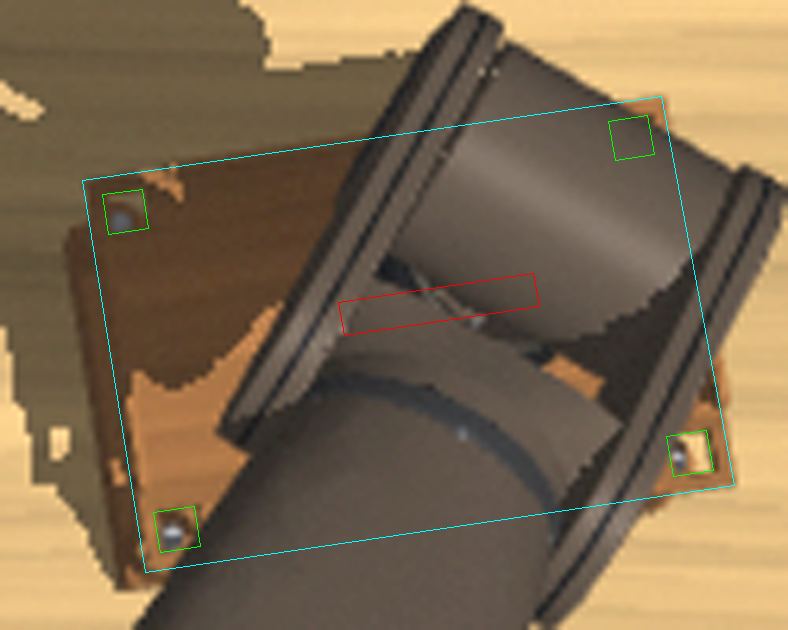

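View pics/o1s.png

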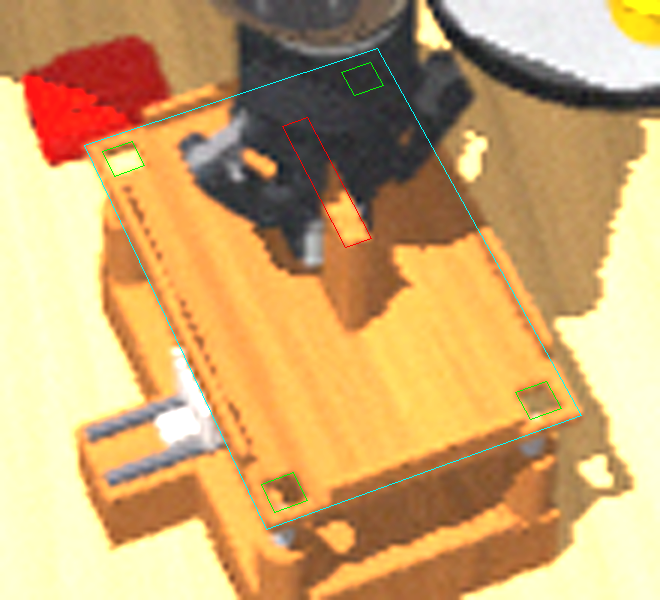

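```bash
python3 -m jog '[{"grip":1,"xyz":[0,-0.001,0.003],"dr":[0,0,0]},{"grip":1,"xyz":[0,-0.001,0.006],"dr":[0,0,0]},{"grip":1,"xyz":[0,-0.001,0.009],"dr":[0,0,0]},{"grip":1,"xyz":[0,-0.001,0.011],"dr":[0,0,0]},{"grip":1,"xyz":[0,-0.001,0.013],"dr":[0,0,0]},{"grip":1,"xyz":[0,-0.001,0.015],"dr":[0,0,0]},{"grip":1,"xyz":[0,-0.001,0.015],"dr":[0,0,0]}]'
python3 go.py s 0 0 .1223 0
python3 ov.py o2
```

```text
time: 21.6
eef_pos: [0.5731, -0.2095, 0.1399]
tcp_rot: [0.996, 0.085, -0.0, 0.0]
contact_force: [0.3, 0.4, -3.0]
opening: 0.131
t 21.6 pos [ 0.5731 -0.2095  0.1399] yaw 9.73 F [ 0.3  0.4 -3. ] op 0.131 q6 -0.69
xyz [-0.     -0.0002  0.0176] dr [ 0.0003  0.0007 -0.0012]
```

View pics/o2t.png

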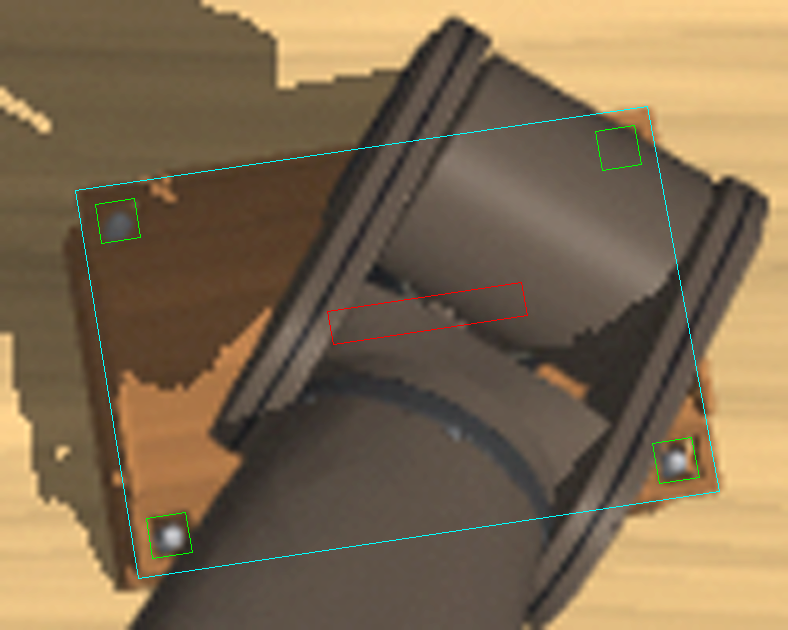

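View pics/o2s.png

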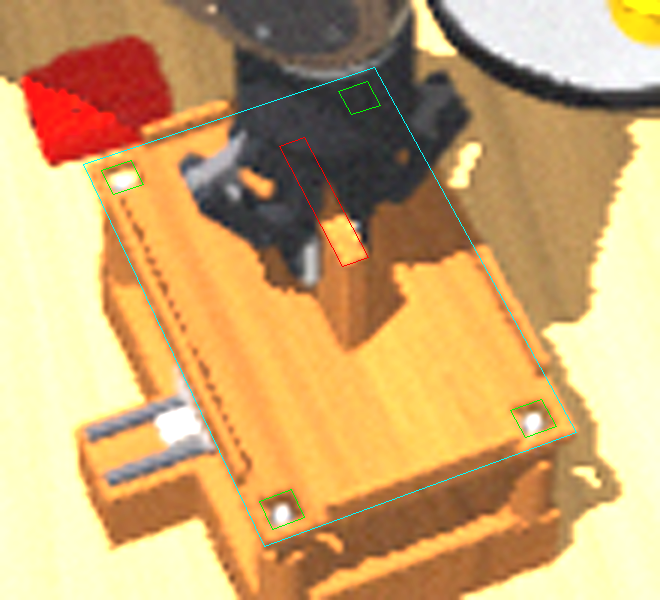

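The pins are centred in the three visible holes in top, and show in the holes in side. Lowering until seated.

```bash
python3 -m jog '[{"grip":1,"xyz":[0,0,0.003],"dr":[0,0,0]},{"grip":1,"xyz":[0,0,0.005],"dr":[0,0,0]},{"grip":1,"xyz":[0,0,0.007],"dr":[0,0,0]},{"grip":1,"xyz":[0,0,0.009],"dr":[0,0,0]},{"grip":1,"xyz":[0,0,0.011],"dr":[0,0,0]},{"grip":1,"xyz":[0,0,0.013],"dr":[0,0,0]},{"grip":1,"xyz":[0,0,0.013],"dr":[0,0,0]}]'
python3 -m jog '[{"grip":1,"xyz":[0,0,0.001],"dr":[0,0,0]},{"grip":1,"xyz":[0,0,0.002],"dr":[0,0,0]},{"grip":1,"xyz":[0,0,0.003],"dr":[0,0,0]},{"grip":1,"xyz":[0,0,0.003],"dr":[0,0,0]}]'
python3 go.py s 0 0 .1223 0
```

```text
time: 22.28
eef_pos: [0.573, -0.2095, 0.1269]
tcp_rot: [0.996, 0.085, -0.0, 0.0]
contact_force: [-0.7, 0.4, -3.6]
opening: 0.129
time: 22.62
eef_pos: [0.5733, -0.2096, 0.1244]
tcp_rot: [0.996, 0.085, -0.0, 0.0]
contact_force: [-0.3, -0.1, -4.1]
opening: 0.13
t 22.62 pos [ 0.5733 -0.2096  0.1244] yaw 9.73 F [-0.3 -0.1 -4.1] op 0.13 q6 -0.69
xyz [-0.0002 -0.0003  0.0021] dr [ 0.0007  0.0002 -0.0012]
```

```bash
python3 -m jog '[{"grip":1,"xyz":[0,0,0.001],"dr":[0,0,0]},{"grip":1,"xyz":[0,0,0.002],"dr":[0,0,0]},{"grip":1,"xyz":[0,0,0.002],"dr":[0,0,0]}]'
python3 -m jog '[{"grip":1,"xyz":[0,0,0.001],"dr":[0,0,0]},{"grip":1,"xyz":[0,0,0.001],"dr":[0,0,0]},{"grip":1,"xyz":[0,0,0.001],"dr":[0,0,0]}]'
python3 go.py s 0 0 .1223 0
```

```text
time: 22.87
eef_pos: [0.5733, -0.2096, 0.1224]
tcp_rot: [0.996, 0.085, -0.0, 0.0]
contact_force: [0.4, -0.5, -2.3]
opening: 0.13
time: 23.12
eef_pos: [0.5734, -0.2097, 0.1223]
tcp_rot: [0.996, 0.085, 0.0, 0.0]
contact_force: [-2.3, 1.3, 1.3]
opening: 0.132
t 23.12 pos [ 0.5734 -0.2097  0.1223] yaw 9.74 F [-2.3  1.3  1.3] op 0.132 q6 -0.69
xyz [-0.0003 -0.0004 -0.    ] dr [ 0.0009  0.     -0.0011]
```

```bash
python3 -m jog '[{"grip":0.9,"xyz":[0,0,0],"dr":[0,0,0]},{"grip":0.7,"xyz":[0,0,0],"dr":[0,0,0]},{"grip":0.5,"xyz":[0,0,0],"dr":[0,0,0]},{"grip":0.4,"xyz":[0,0,0],"dr":[0,0,0]},{"grip":0.4,"xyz":[0,0,0],"dr":[0,0,0]},{"grip":0.4,"xyz":[0,0,-0.015],"dr":[0,0,0]},{"grip":0.4,"xyz":[0,0,-0.04],"dr":[0,0,0]},{"grip":0.4,"xyz":[0,0,-0.07],"dr":[0,0,0]},{"grip":0.4,"xyz":[0,0,-0.1],"dr":[0,0,0]},{"grip":0.4,"xyz":[0,0,-0.13],"dr":[0,0,0]},{"grip":0.4,"xyz":[0,0,-0.13],"dr":[0,0,0]}]'
python3 go.py w .45 .15 .25 10
```

```text
time: 24.03
eef_pos: [0.5765, -0.2113, 0.2603]
tcp_rot: [0.996, 0.085, 0.006, 0.005]
contact_force: [0.6, -0.0, 1.3]
opening: 0.598
t 24.03 pos [ 0.5765 -0.2113  0.2603] yaw 9.74 F [ 0.6 -0.   1.3] op 0.598 q6 -0.69
xyz [-0.0637 -0.3775  0.0058] dr [ 0.01   -0.0112 -0.0045]
```

```bash
python3 -m jog '[{"grip":0.4,"xyz":[-0.005,-0.03,0],"dr":[0,0,0]},{"grip":0.4,"xyz":[-0.012,-0.07,0],"dr":[0,0,0]},{"grip":0.4,"xyz":[-0.019,-0.11,0],"dr":[0,0,0]},{"grip":0.4,"xyz":[-0.025,-0.15,0],"dr":[0,0,0]},{"grip":0.4,"xyz":[-0.032,-0.19,0],"dr":[0,0,0]},{"grip":0.4,"xyz":[-0.039,-0.23,0],"dr":[0,0,0]},{"grip":0.4,"xyz":[-0.045,-0.27,0],"dr":[0,0,0]},{"grip":0.4,"xyz":[-0.052,-0.31,0],"dr":[0,0,0]},{"grip":0.4,"xyz":[-0.058,-0.345,0],"dr":[0,0,0]},{"grip":0.4,"xyz":[-0.063,-0.375,0],"dr":[0,0,0]},{"grip":0.4,"xyz":[-0.063,-0.375,0],"dr":[0,0,0]}]'
python3 - <<'E'
from h import *
im=ctrl.read_camera("top")[:,:,::-1];cv2.imwrite("pics/ft.png",im);crop("","ftc",355,210,115,105,6.5,im)
im=ctrl.read_camera("side")[:,:,::-1];cv2.imwrite("pics/fs.png",im);crop("","fsc",285,230,110,115,5,im)
E
```

```text
time: 24.95
eef_pos: [0.4459, 0.1535, 0.2511]
tcp_rot: [0.996, 0.088, 0.0, -0.001]
contact_force: [-1.1, -0.7, -0.4]
opening: 0.602
```

View pics/ftc.png

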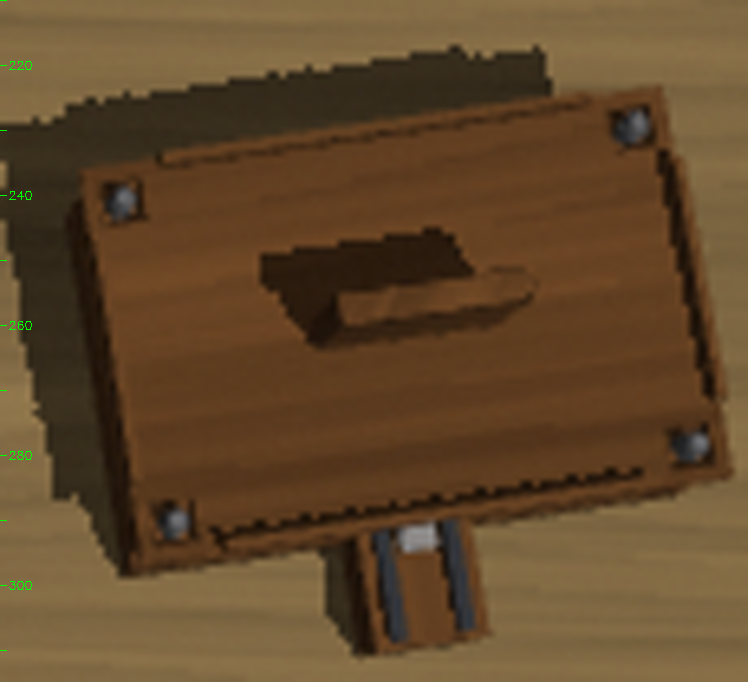

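View pics/fsc.png

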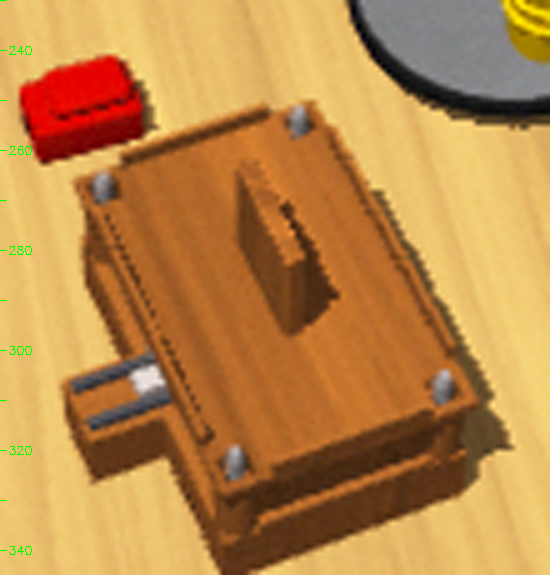

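View pics/ft.png

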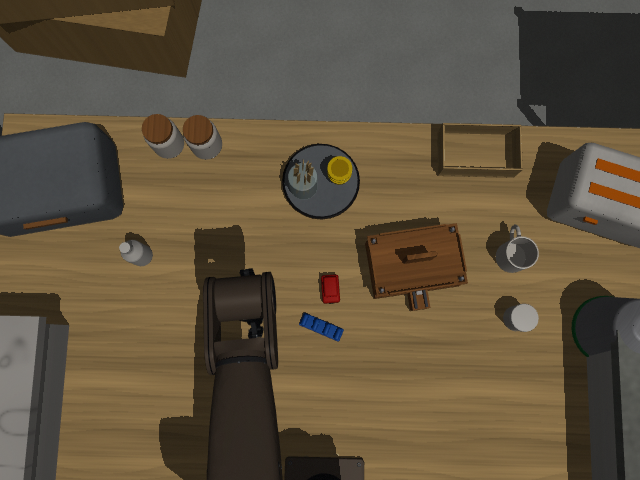

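All four pins show through the corner holes: top (374,241), (452,229), (461,278) and (382,290). The tray looks level, and the bolt bar is still home at (419,292). The other objects are at their starting pixels. Next I'll let the arm settle and hand in.

```bash
python3 -m jog '[{"grip":0.4,"xyz":[0,0,0],"dr":[0,0,0]},{"grip":0.4,"xyz":[0,0,0],"dr":[0,0,0]},{"grip":0.4,"xyz":[0,0,0],"dr":[0,0,0]}]'; python3 -c "
from plant import ctrl
print(ctrl.sign_off())"
```

```text
time: 25.3
eef_pos: [0.4483, 0.1484, 0.2512]
tcp_rot: [0.996, 0.084, 0.0, 0.001]
contact_force: [0.4, -0.5, 0.3]
opening: 0.603
the job is handed in; nothing more can be done
None
```

The craft stand is put away and the job was handed in at 25.3 s of the 72 s allowed. I did the steps in the order asked:

1. **Bolt out:** I pulled the bolt back until it hit its stop, at about 14 N.
2. **Lid across:** I slid the lid about 110 mm until it hit its stop, at about 12 N.
3. **Bolt home:** I pushed the bolt back in to its stop, at about 13 N.
4. **Tray on:** I lifted the tray by its grip, lowered it over the pins onto the posts, let go and moved the arm clear.

**Final checks:**
- **Tray:** all four pins show through their corner holes. The tray looks level in both cameras, and it touched down at the seated height within about 0.1 mm.
- **Lid and bolt:** before the tray went on, the top camera showed the lid over the compartment with the bolt tongue past its edge. With the tray on, only the bolt's bar is visible, and it looks unmoved.
- **Other things:** the top view shows them at their starting positions.

**Disagreement:** the two cameras placed the stand about 3 to 5 mm apart. I used a combined estimate, and the lid and bolt stops agreed with it to within about 0.5 mm.

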